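# Call the next customer and hand over the heavier tin of comb honey

### The arm

A 7-joint arm with a two-finger parallel gripper is mounted at the origin on the work surface. World frame = base frame: x ahead of the robot, y to its left, z up, the work surface at z = 0. Lengths are in m, angles in rad, forces in N, time in s.
With the tool pointing down it reaches from about 0.4 to 0.85 m from the base axis. Payload 6.9 kg.
Tool frame: the origin (TCP) lies midway between the tips of the shut fingers; the grasp point (between the pads) lies behind it (ctrl.pinch_z is the z of the grasp point in the tool frame, in m); z points along the fingers, y is the line along which they close (so a half turn about z gives the same grasp; the last joint's range is limited). The gripper opens to 85 mm and grips with 20 to 120 N. Pads are 22 mm wide; open, the fingers measure 114 mm over their backs; the gripper's body (76 mm by 85 mm) begins 54 mm behind the grasp point. The pads swing forward as they close: fully open they stand 13 mm farther back than shut.
Start: joints at [-1.234, 0.507, -0.238, 1.5, 0.126, 1.149, -0.155], TCP at [0.143, 0.608, 0.231] pointing down, gripper open.
Joint ranges: [-3.08, 3.08], [-0.24, 2.05], [-1.43, 1.35], [0, 2.5], [-1.52, 4.66], [0.17, 1.96], [-2.89, 2.89]. Speed limits (rad/s): [2.39, 2.39, 3.14, 3.14, 3.14, 3.14, 3.14].

### API

Orientations are given as a unit quaternion [w, x, y, z].
In Python, from station import ctrl, get_state, vision, ticket, models gives the robot as it stands. Calls block until the motion is done:
- ctrl.movep(position, orientation): joint-space move of the TCP to a pose.
- ctrl.movel(position, frame=None, max_speed=0.15): straight line of the TCP; frame=None keeps the orientation; max_speed is the mean speed in m/s.
- ctrl.set_joints(angles): joint-space move.
- ctrl.ungrasp() and ctrl.close_gripper(force=None): open the fingers fully, or close them until they stop; force is the grip in N (None keeps the last).
- ctrl.pause(seconds).
- ctrl.ik(position, orientation): joint angles nearest the present ones, or None.
- get_state(): the state.
- vision.grab_frame(name): name is "scene" or "top" or "wrist"; returns (picture, depth): 400x640x3 uint8, blue, green, red; 400x640 float32, m along the optical axis (not along the pixel's ray), 0 where there is no reading.
- vision.camera_info(name): a dict with "mtx" (3x3 intrinsics, pixels), "R" (3x3) and "t" (3): a world point X has camera coordinates R X + t; the wrist camera has in their place "hand_eye" (4x4, takes a point from camera to tool coordinates, whose origin is the TCP and whose axes are the flange's). Camera axes: x right, y down, z forward; pixel columns grow to the right and rows downward; lengths in m; the calibration is good to about 2 mm. A picture is of the moment at which its call begins: read the wrist's pose just before it. camera_info takes no time and is no camera call.
A pose or a line that the arm cannot do raises ctrl.Unreachable and nothing moves.
- ticket.close_job(): hands the job in; it is judged then, once.
Trained networks look in the newest picture that a camera, given by its name, has taken for a name from the list of things; names that differ only in an ending like _2 or _b are one class to them, and where a whole thing is asked for, a point or a joint stands for the part that bears it (a point fixed in the world has none). Each returns a list of dicts, best first, with "p" (0 to 1); they miss things now and then, are a little off and sometimes report something else, mostly with a low value. They report only what shows in the picture. A call takes as long as a camera call. They do not tell look-alikes from the thing itself.
- models.recognise(camera, target): "point" ([column, row] in pixels, amid what is visible of it).
- models.masks_of(camera, target): "mask" (400x640 bool, what is visible of it) and "point" ([column, row] in pixels, amid what is visible of it).
The state is a dict: "time": time; "qpos": joint angles; "qd": joint speeds; "tau": joint torques, N m; "tcp_pos": TCP position; "eef_rot": TCP orientation; "contact_force": force on the tool from outside, world axes, zero at the start; "wrist_torque": the same for the moment, N m; "width": finger opening in m; "gripper_force": force on a finger pad.
Only numpy, scipy, OpenCV 4.12 (cv2) and the standard library are available. Lean on these libraries where they do the work, as an engineer would, in place of code of your own. Each camera call takes 0.05 s, during which the arm holds its last target. There are 200 camera calls.

### The job

Call the next customer by swinging the advance lever of the now-serving counter over to its stop and letting it spring back. Then lift the two small rectangular comb-honey tins in turn, at least a few centimetres clear of the counter, to feel which is heavier; keep them upright and set a tin you lay aside back down where it stood, without dropping it. Finish holding the heavier tin in the gripper, upright and still, about a hand's breadth above the middle of the change tray for the customer to take, with the lighter one back in its place and everything else left alone.

Things in the scene. Friction and masses are not known exactly. Their poses are not given: they have to be found in the camera images.
- tin_a: one of two look-alike comb-honey tins: upright rectangular tin 96 x 56 mm, 90 mm high, dark brown with brass lid, loose on the counter. One weighs 0.25 to 0.31 kg, the other 0.48 to 0.57 kg; looks, name and place do not tell which. Origin: centre of the underside; x along the 96 mm length, y across the 56 mm width (grip across this, high up, pads about 20 mm below the top), z up
- tin_b: one of two look-alike comb-honey tins: upright rectangular tin 96 x 56 mm, 90 mm high, dark brown with brass lid, loose on the counter. One weighs 0.25 to 0.31 kg, the other 0.48 to 0.57 kg; looks, name and place do not tell which. Origin: centre of the underside; x along the 96 mm length, y across the 56 mm width (grip across this, high up, pads about 20 mm below the top), z up
- table: the fixed white counter top on which everything stands; origin in its middle; its upper face is at height 0
- serving_counter: now-serving number counter screwed to the counter top: grey steel housing 92 x 66 mm, 77 mm high, on a 120 x 86 mm base plate, number drums in its top window. Origin: centre of the underside; x points to the side of the customer (the way the lever is swung), y to the housing's left, z up. The lever is on its right (-y) side
- lever_pivot (a point): pivot of the advance lever on the housing's right side, 52 mm above the counter top, 43.5 mm to -y of the housing's middle; it does not move
- lever_knob (a point): centre of the black ball knob (18 mm) at the end of the advance lever, a 7 mm rod, 66 mm from the pivot. At rest the lever leans 0.6 rad back (knob 37 mm to the housing's -x of the pivot, 54 mm above it), at the stop 0.6 rad forward to +x; midway the knob is 66 mm above the pivot. It swings 10 mm clear of the housing's right face
- advance_lever (a joint): angle of the advance lever in rad: 0 at rest, 1.2 at its stop; it swings in the upright plane along the housing's +x. A spring returns it to 0; at the knob it takes about 2 N to start it and 5 N to hold it at the stop
- change_tray: black plastic change tray with a rubber mat, 130 x 180 mm, rim 14 mm high, fixed on the customer's side of the counter. Origin: centre of the underside; x along its 130 mm, y along its 180 mm, z up
- jar_1: bystander: glass honey jar with brass-coloured cap, 60 mm diameter, 80 mm high, 0.33 kg, loose; origin at the centre of its underside
- jar_2: bystander: glass honey jar with brass-coloured cap, 60 mm diameter, 80 mm high, 0.33 kg, loose; origin at the centre of its underside
- jar_3: bystander: glass honey jar with brass-coloured cap, 60 mm diameter, 80 mm high, 0.33 kg, loose; origin at the centre of its underside
- comb_tin: bystander: open round brass-coloured tin with honeycomb in it, 150 mm diameter, 45 mm high, 0.9 kg, loose; origin at the centre of its underside
- card_terminal: bystander: grey card payment terminal, 160 x 76 mm, 40 mm high, 0.35 kg, loose; origin at the centre of its underside, x along its length
- honey_dipper: bystander: wooden honey dipper lying down, 155 mm long, 27 mm high, loose; origin under its middle at counter height, x along its length towards its ridged head
Not all that is in view belongs to the job. Leave any red look-alike of the serving_counter alone. Leave any blue look-alike of the tin_a alone.

How it is judged:
On the way, in this order (a step that is already met when the one before it is completed fails the run):
1. the advance lever is swung to its stop (past 1.1 rad), both tins still in their places (value of joint advance_lever above 1.1 rad and distance of each of tin_a, tin_b from where it was at the start of the episode below 0.015 m), for 0.05 s.
2. the lever is let go and has sprung back (below 0.1 rad), both tins still in their places (value of joint advance_lever below 0.1 rad and distance of each of tin_a, tin_b from where it was at the start of the episode below 0.015 m), for 0.1 s.
3. the lighter tin too is weighed: lifted by the fingers more than 20 mm clear, while the heavier (pressing on the counter with over 3.9 N) stands within 40 mm of its place (((height (world z) of tin_a above 0.02 m and contact force between tin_a and the fingers above 1 N and height (world z) of tin_b below 0.006 m and distance of tin_b from where it was at the start of the episode below 0.04 m and contact force between tin_b and table above 3.9 N) or (height (world z) of tin_b above 0.02 m and contact force between tin_b and the fingers above 1 N and height (world z) of tin_a below 0.006 m and distance of tin_a from where it was at the start of the episode below 0.04 m and contact force between tin_a and table above 3.9 N))), for 0.2 s.
At the end, for the whole second after the job is handed in: Heavier tin gripped, still, upright within 0.15 rad, within 50 mm of the change tray's middle seen from above, underside 50 to 180 mm above the counter; lighter tin released, upright on the counter within 40 mm of its start (it presses on it with under 3.9 N); lever back at rest (under 0.1 rad) (((horizontal distance between tin_a and change_tray below 0.05 m and height (world z) of tin_a between 0.05 and 0.18 m and angle between tin_a's own z axis and vertical below 0.15 rad and linear speed of tin_a below 0.03 m/s and contact force between tin_a and the fingers above 2 N and contact force between tin_a and change_tray below 0.1 N and distance of tin_b from where it was at the start of the episode below 0.04 m and height (world z) of tin_b below 0.006 m and angle between tin_b's own z axis and vertical below 0.08 rad and linear speed of tin_b below 0.02 m/s and contact force between tin_b and the arm below 0.1 N and contact force between tin_b and the fingers below 0.1 N and contact force between tin_b and table between 1 and 3.9 N) or (horizontal distance between tin_b and change_tray below 0.05 m and height (world z) of tin_b between 0.05 and 0.18 m and angle between tin_b's own z axis and vertical below 0.15 rad and linear speed of tin_b below 0.03 m/s and contact force between tin_b and the fingers above 2 N and contact force between tin_b and change_tray below 0.1 N and distance of tin_a from where it was at the start of the episode below 0.04 m and height (world z) of tin_a below 0.006 m and angle between tin_a's own z axis and vertical below 0.08 rad and linear speed of tin_a below 0.02 m/s and contact force between tin_a and the arm below 0.1 N and contact force between tin_a and the fingers below 0.1 N and contact force between tin_a and table between 1 and 3.9 N)) and value of joint advance_lever below 0.1 rad); the arm keeps its last pose, push and grip.
It fails at once if a bystander is moved more than 30 mm (distance of any of jar_1, jar_2, jar_3, comb_tin, card_terminal, honey_dipper from where it was at the start of the episode above 0.03 m).
It fails at once if a tin is tipped by more than 0.4 rad (angle between any of tin_a, tin_b's own z axis and vertical above 0.4 rad).
It fails at once if a tin is dropped: out of the fingers with its underside more than 15 mm above the counter ((height (world z) of tin_a above 0.015 m and contact force between tin_a and the fingers below 0.05 N) or (height (world z) of tin_b above 0.015 m and contact force between tin_b and the fingers below 0.05 N)).
It also fails if it takes over 72 s, if anything falls off the work surface, if the arm or the gripper's body presses on something with over 40 N, if the wrist force passes 120 N, or if a joint passes its speed limit or range.

## Working session

There is one attempt and no reset: what is moved stays moved. The work goes in short steps, each a Python script; the robot and the scene stay as the last script left them, time stands still between calls to the robot, and variables do not carry over. Pictures are saved under pics/ and viewed, at most 10 in all, crops included, and the job is handed in when it is done.

```bash
ls; mkdir -p pics; python3 - <<'E'
from station import ctrl,get_state,vision,models
import cv2,numpy as np
s=get_state();print(s["time"],s["tcp_pos"],s["eef_rot"],s["width"],ctrl.pinch_z)
for c in("scene","top"):
    im,d=vision.grab_frame(c);cv2.imwrite(f"pics/{c}0.png",im);np.save(f"{c}0.npy",d)
    K=vision.camera_info(c);Ki=np.linalg.inv(K["mtx"])
    print(c,"cam at",-K["R"].T@K["t"])
    for t in("tin_a","serving_counter","lever_knob","change_tray"):
        for r in models.recognise(c,t):
            u,v=r["point"];z=d[int(v),int(u)]
            X=K["R"].T@(Ki@[u,v,1]*z-K["t"]);print(c,t,round(r["p"],2),np.round([u,v]),X.round(3))
E
```

```text
pics
0.0 [0.14291252 0.60791008 0.23041839] [-1.02702475e-04  1.15132049e-01  9.93349782e-01 -9.00958692e-04] 0.08547176903683064 -0.0187
scene cam at [1.0239816  0.03597472 0.92661212]
scene tin_a 0.77 [232. 185.] [ 0.502 -0.194  0.089]
scene tin_a 0.6 [244. 146.] [ 0.372 -0.18   0.086]
scene tin_a 0.59 [290. 184.] [ 0.492 -0.043  0.09 ]
scene serving_counter 0.64 [425. 146.] [0.333 0.326 0.073]
scene serving_counter 0.62 [410. 197.] [0.508 0.268 0.078]
scene lever_knob 0.64 [397. 186.] [0.428 0.255 0.003]
scene lever_knob 0.58 [413. 134.] [0.27  0.303 0.05 ]
scene change_tray 0.95 [305. 240.] [0.609 0.    0.004]
top cam at [0.2453989  0.03229626 1.31639372]
top tin_a 0.98 [414. 212.] [ 0.466 -0.198  0.093]
top tin_a 0.71 [417. 266.] [ 0.335 -0.189  0.09 ]
top tin_a 0.6 [352. 221.] [ 0.459 -0.042  0.091]
top serving_counter 0.73 [208. 302.] [0.293 0.324 0.081]
top serving_counter 0.72 [223. 232.] [0.463 0.281 0.077]
top serving_counter 0.43 [464. 142.] [ 0.658 -0.369  0.029]
top serving_counter 0.17 [158. 240.] [0.455 0.442 0.076]
top lever_knob 0.64 [218. 304.] [0.288 0.305 0.06 ]
top change_tray 0.92 [325. 175.] [0.605 0.012 0.012]
top change_tray 0.44 [236. 233.] [0.451 0.243 0.112]
top change_tray 0.36 [409. 140.] [ 0.659 -0.212  0.083]
```

View pics/scene0.png

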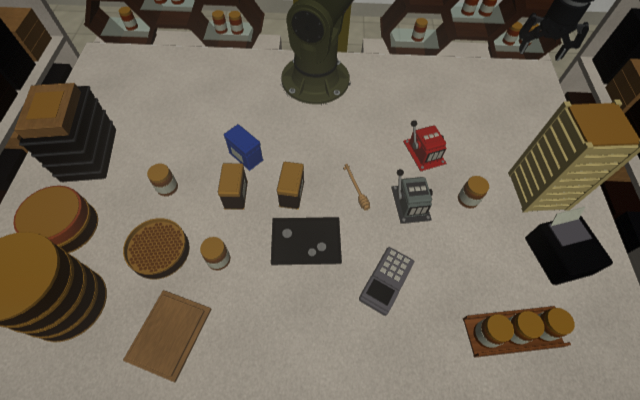

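View pics/top0.png

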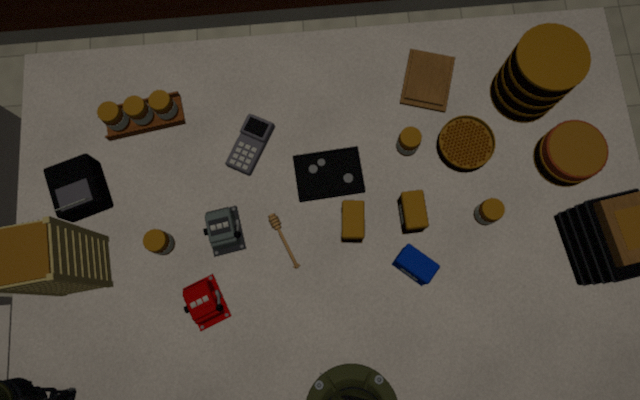

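The scene picture shows the tins at (232,185) and (290,184), with a blue look-alike at (244,146). The grey counter is at (412,197), its lever knob at (400,173), and a red look-alike counter at (428,146). The tray is at (305,240). In the top view the tins are at (414,212) and (352,221), and the grey counter at (223,232), with its knob near (236,232). I choose the brown tins and the grey counter.

```bash
cat > h.py <<'E'
from station import ctrl,get_state,vision,models,ticket
import cv2,numpy as np
def cloud(c,d):
    K=vision.camera_info(c);v,u=np.mgrid[:400,:640]
    P=(np.stack([u,v,np.ones_like(u)],-1)@np.linalg.inv(K["mtx"]).T)*d[...,None]
    return (P-K["t"])@K["R"]
def down(a): # tool down, tool y axis at world angle a (mod pi)
    # Rx(pi): tool y=-Y ; rotate about Z by psi -> y axis at psi-90
    p=a+np.pi/2
    return np.array([0,np.cos(p/2),np.sin(p/2),0])
E
python3 - <<'E'
from h import *
d={c:np.load(c+"0.npy") for c in("scene","top")}
for c in d:
    C=cloud(c,d[c]);im=cv2.imread(f"pics/{c}0.png").astype(int)
    def rect(name,cx,cy,r,z0,z1,extra=None):
        m=(np.hypot(C[...,0]-cx,C[...,1]-cy)<r)&(C[...,2]>z0)&(C[...,2]<z1)&(d[c]>0)
        if extra is not None:m&=extra
        p=C[m];q=cv2.minAreaRect((p[:,:2]*1000).astype(np.float32))
        print(c,name,len(p),"c",np.round(q[0],1),"size",np.round(q[1],1),"ang",round(q[2],1),"z",np.median(p[:,2]).round(4),"mean",p[:,:2].mean(0).round(4))
    rect("t1",.475,-.196,.075,.08,.1,im[...,0]<im[...,2]); rect("t2",.465,-.042,.075,.08,.1)
    rect("counter",.47,.275,.09,.065,.085)
    sat=im.max(-1)
    rect("tray",.605,.007,.13,-.01,.03,sat<60)
    rect("plate",.47,.275,.095,.002,.012,sat<120)
    m=(np.hypot(C[...,0]-.46,C[...,1]-.25)<.08)&(C[...,2]>.09);print(c,"knob",m.sum(),C[m].mean(0).round(4),C[m].min(0).round(3),C[m].max(0).round(3))
a=cv2.resize(cv2.imread("pics/scene0.png")[155:235,370:450],None,fx=5,fy=5,interpolation=2)
b=cv2.resize(cv2.imread("pics/top0.png")[192:272,188:268],None,fx=5,fy=5,interpolation=2)
cv2.imwrite("pics/crop1.png",np.hstack([a,b]))
E
```

```text
scene t1 686 c [ 478.6 -202.1] size [98.8 56.7] ang 1.3 z 0.0895 mean [ 0.4837 -0.2006]
scene t2 687 c [468.1 -46.2] size [57.3 98. ] ang 84.2 z 0.0893 mean [ 0.472  -0.0456]
scene counter 667 c [483.9 282. ] size [87.4 80.2] ang 8.6 z 0.0764 mean [0.4861 0.2859]
scene tray 2984 c [587.    1.2] size [179.2 178.4] ang 3.2 z 0.0075 mean [0.6093 0.0012]
scene plate 298 c [482.3 289.1] size [120.3  86.4] ang 9.7 z 0.0045 mean [0.5078 0.2765]
scene knob 47 [0.4558 0.2397 0.1077] [0.443 0.233 0.092] [0.466 0.248 0.117]
top t1 874 c [ 477.6 -203.1] size [97.6 57.7] ang 1.6 z 0.0904 mean [ 0.476  -0.2022]
top t2 873 c [465.2 -46.5] size [55.5 96.5] ang 84.4 z 0.0905 mean [ 0.4648 -0.0462]
top counter 854 c [480.4 281.4] size [91.5 80.2] ang 7.9 z 0.0772 mean [0.4778 0.2865]
top tray 2924 c [608.9   3.4] size [129.9 179. ] ang 3.9 z 0.0087 mean [0.6076 0.0033]
top plate 896 c [469.3 273.3] size [186.4 186.7] ang 30.9 z 0.0039 mean [0.4611 0.2671]
top knob 48 [0.4499 0.2388 0.1105] [0.441 0.231 0.09 ] [0.464 0.247 0.119]
```

View pics/crop1.png

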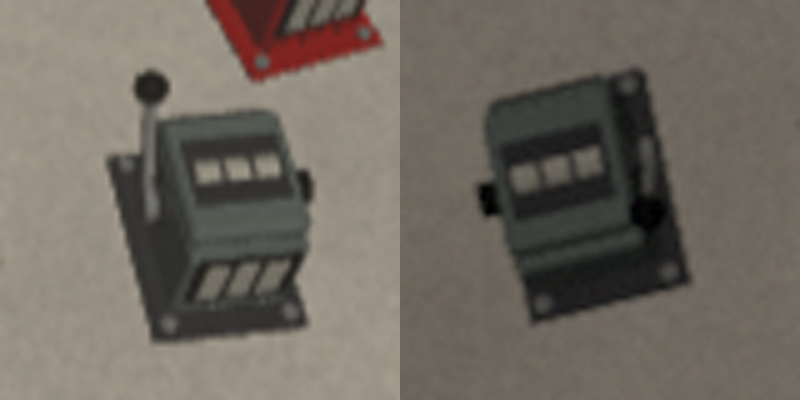

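The crop shows the grey counter with its knob at the back on the robot side, and the measured knob matches the model: predicted (.453,.240,.106), seen (.453,.239,.108). Next I push the lever.

```bash
cat >> h.py <<'E'
def near(p,a):
    q0=np.array(get_state()["qpos"]);c=[(np.abs(np.array(j)-q0).max(),k) for k in(a,a+np.pi) if (j:=ctrl.ik(p,down(k))) is not None]
    return down(min(c)[1])
def F(): return np.array(get_state()["contact_force"])
E
python3 - <<'E'
from h import *
for c in("top","scene"):
    C=cloud(c,np.load(c+"0.npy"));m=(C[...,2]>.13)&(C[...,0]>.12)&(C[...,0]<.6)&(C[...,1]>.15)&(C[...,1]<.58)
    print(c,m.sum(),C[m].min(0) if m.any() else "",C[m].max(0) if m.any() else "")
yaw=np.radians(9.0);O=np.array([.4823,.2885])
ex=np.array([np.cos(yaw),np.sin(yaw)]);ey=np.array([-ex[1],ex[0]])
W=lambda x,z:[*(O+ex*x-ey*.0435),z]
ctrl.close_gripper(30)
q=near(W(-.085,.25),yaw+np.pi/2);print(q,ctrl.ik(W(-.085,.25),q))
ctrl.movep(W(-.085,.25),q);ctrl.movel(W(-.085,.098));F0=F()
ctrl.movel(W(-.05,.098),max_speed=.06)
for x in(0,.010,.015,.018,.020,.022,.024):
    ctrl.movel(W(x,.098),max_speed=.05);f=(F()-F0);print(x,(ex@f[:2]).round(2),f.round(2))
    if -(ex@f[:2])>9:break
ctrl.pause(.15);s=get_state();print(s["tcp_pos"],s["time"])
im,_=vision.grab_frame("scene");cv2.imwrite("pics/push.png",cv2.resize(im[120:240,340:500],None,fx=5,fy=5))
E
```

```text
top 916 [0.12481016 0.38501669 0.24789879] [0.18007421 0.57999921 0.69730577]
scene 818 [0.12004056 0.53299123 0.24398318] [0.17056505 0.5799506  0.40791254]
[ 0.         -0.0784591   0.99691733  0.        ] [-0.4360514   0.24410198 -0.17471851  1.86574336  0.04885433  1.03584467
  1.09726477]
0 -4.66 [-4.93  1.35 -3.93]
0.01 -6.27 [-6.2  -0.97 -2.79]
0.015 -7.08 [-6.95 -1.39 -3.17]
0.018 -8.12 [-7.99 -1.43 -4.69]
0.02 -10.57 [-10.17  -3.33  -3.91]
[0.50539891 0.24696603 0.09669253] 7.25
```

View pics/push.png

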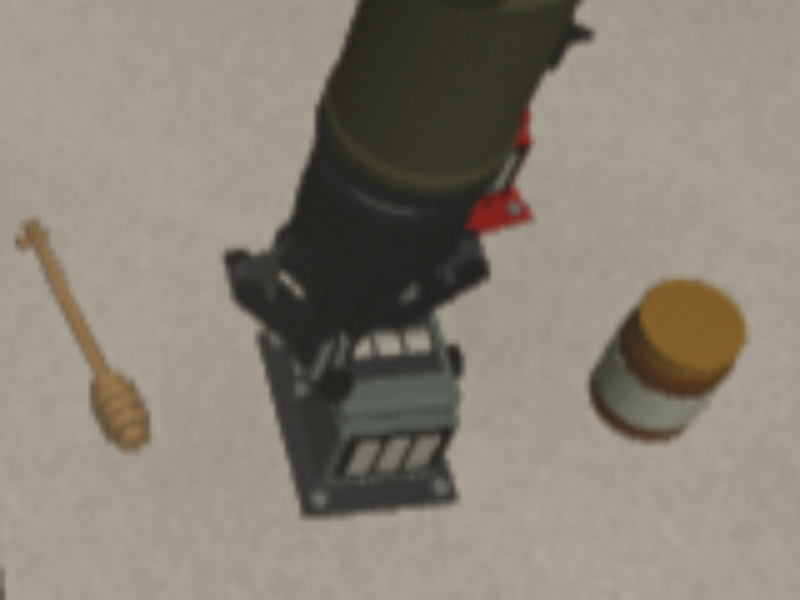

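The knob shows at full-frame pixel (407,197) and is well forward. I'll compare that with the projected lever angle, push on until the force is clearly at the stop, then back out.

```bash
python3 - <<'E'
from h import *
yaw=np.radians(9.0);O=np.array([.4823,.2885])
ex=np.array([np.cos(yaw),np.sin(yaw)]);ey=np.array([-ex[1],ex[0]])
W=lambda x,z:[*(O+ex*x-ey*.0435),z]
K=vision.camera_info("scene")
for a in(.9,1.0,1.1,1.2):
    t=a-.6;X=np.array([*(O+ex*.066*np.sin(t)-ey*.0435),.052+.066*np.cos(t)]);p=K["mtx"]@(K["R"]@X+K["t"]);print(a,p[:2]/p[2])
for x in(.022,.024,.026,.028,.030,.032):
    ctrl.movel(W(x,.098),max_speed=.05);ctrl.pause(.1);f=F();s=get_state();print(x,f.round(2),np.array(s["tcp_pos"]).round(4))
    if np.hypot(*f[:2])>22:break
ctrl.pause(.2)
im,_=vision.grab_frame("scene");print(models.recognise("scene","lever_knob"))
ctrl.movel(W(-.085,.098),max_speed=.1);ctrl.movel(W(-.085,.25));ctrl.ungrasp()
P=[.4780,-.2026,.22];ctrl.movep(P,near(P,np.radians(91.5)))
C=None
for c in("top","scene"):
    im,d=vision.grab_frame(c);C=cloud(c,d)
    m=(np.hypot(C[...,0]-.46,C[...,1]-.25)<.08)&(C[...,2]>.09);print(c,"knob",m.sum(),C[m].mean(0).round(4))
    if c=="scene":cv2.imwrite("pics/after.png",im)
print(get_state()["time"],get_state()["tcp_pos"])
E
```

```text
0.9 [405.27554461 189.2903943 ]
1.0 [405.65703611 191.85241408]
1.1 [405.96342017 194.458602  ]
1.2 [406.19088462 197.07763702]
0.022 [-15.82  -2.54   0.14] [0.5057 0.247  0.0965]
0.024 [-19.42  -4.06   2.93] [0.5059 0.247  0.0963]
0.026 [-23.42  -4.37   7.53] [0.5061 0.2471 0.0962]
[{'point': [403.7, 195.0], 'p': 0.41}]
top knob 48 [0.4499 0.2387 0.1109]
scene knob 45 [0.455  0.2397 0.1079]
13.5833 [ 0.47858621 -0.20115046  0.2201136 ]
```

View pics/after.png

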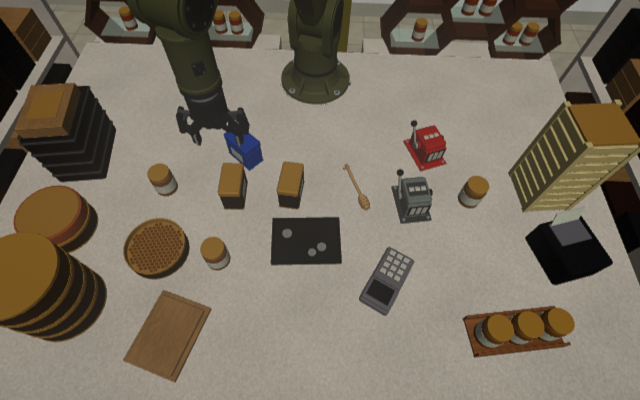

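The lever hit its stop, where the force rose steeply and the knob reached row 197, and it is now back at rest. The tins and bystanders have not moved. Now I weigh the tins.

```bash
cat >> h.py <<'E'
T={1:(.4780,-.2026,91.5),2:(.4660,-.0464,84.3)}
def pick(k,grip=60):
    x,y,a=T[k]
    P=[x,y,.22];ctrl.movep(P,near(P,np.radians(a)));ctrl.pause(.3);f0=F()
    ctrl.movel([x,y,.0515],max_speed=.1);ctrl.close_gripper(grip);ctrl.pause(.2)
    s=get_state();print("grip",k,s["width"],s["gripper_force"],np.array(s["tcp_pos"]).round(4),F().round(2))
    ctrl.movel([x,y,.1215],max_speed=.08);ctrl.pause(.7)
    f=np.mean([(ctrl.pause(.05),F())[1] for _ in range(6)],0);print("weight",k,(f-f0).round(2),get_state()["width"],get_state()["time"])
def place(k):
    x,y,a=T[k];ctrl.movel([x,y,.058],max_speed=.06);ctrl.movel([x,y,.0515],max_speed=.02);ctrl.pause(.3)
    print("down",F().round(2));ctrl.ungrasp();ctrl.pause(.2);ctrl.movel([x,y,.22],max_speed=.12)
E
python3 - <<'E'
from h import *
pick(1)
E
```

```text
grip 1 0.05503687761343615 65.47890096902847 [ 0.4783 -0.2028  0.052 ] [-1.74  0.7   5.64]
weight 1 [-0.71 -0.95 -4.65] 0.05536929171900854 18.5833
```

```bash
python3 - <<'E'
from h import *
place(1)
im,d=vision.grab_frame("scene");C=cloud("scene",d)
pick(2)
print(get_state()["time"])
E
```

```text
down [-2.68  1.89  5.4 ]
grip 2 0.055085665199568895 63.32629591226578 [ 0.4662 -0.0463  0.052 ] [-1.85  1.2   5.84]
weight 2 [ 0.17 -0.4  -3.2 ] 0.055637278789380316 28.2
28.2
```

```bash
python3 - <<'E'
from h import *
def avg(n=25):
    a=np.array([(ctrl.pause(.04),F())[1] for _ in range(n)]);return a.mean(0).round(2),a.std(0).round(2)
print("t2 held",avg());place(2)
x,y,a=T[2];ctrl.movel([x,y,.1915]);print("empty",avg(12));ctrl.movel([x,y,.22])
pick(1);print("t1 held",avg())
im,d=vision.grab_frame("top");C=cloud("top",d);print(models.recognise("top","lever_knob"))
m=(np.hypot(C[...,0]-x,C[...,1]-y)<.075)&(C[...,2]>.08)&(C[...,2]<.1);q=cv2.minAreaRect((C[m][:,:2]*1000).astype(np.float32));print("tin2 now",m.sum(),q)
print(get_state()["time"])
E
```

```text
t2 held (array([-0.12, -0.  , -2.56]), array([0.48, 0.49, 0.61]))
down [-1.67  0.29  5.83]
empty (array([ 0.01, -0.13,  0.18]), array([0.35, 0.58, 0.32]))
grip 1 0.055549862448680244 65.55826753377914 [ 0.4782 -0.2027  0.052 ] [-1.65  1.    5.33]
weight 1 [-0.44 -0.7  -6.38] 0.05503415233762568 40.0
t1 held (array([-0.04, -0.18, -5.08]), array([0.5 , 0.43, 0.49]))
[{'point': [219.0, 305.9], 'p': 0.41}]
tin2 now 868 ((465.720703125, -46.27128219604492), (55.42479705810547, 96.0797348022461), 84.19988250732422)
41.1417
```

Averaged readings: tin 1 is 5.1 N (heavier) and tin 2 is 2.6 N, with tin 2 back in place. Now I take tin 1 to the tray.

```bash
python3 - <<'E'
from h import *
x,y,a=T[1]
ctrl.movel([x,y,.175],max_speed=.1);ctrl.movel([.608,.003,.175],max_speed=.1);ctrl.movel([.608,.003,.155],max_speed=.05);ctrl.pause(1)
s=get_state();print(s["time"],np.array(s["tcp_pos"]).round(4),s["width"],s["gripper_force"],F().round(2))
im,d=vision.grab_frame("scene");cv2.imwrite("pics/end.png",im)
E
```

```text
45.9583 [0.608 0.003 0.155] 0.05543226309774918 64.67765808105469 [-0.38 -0.34 -5.59]
```

View pics/end.png

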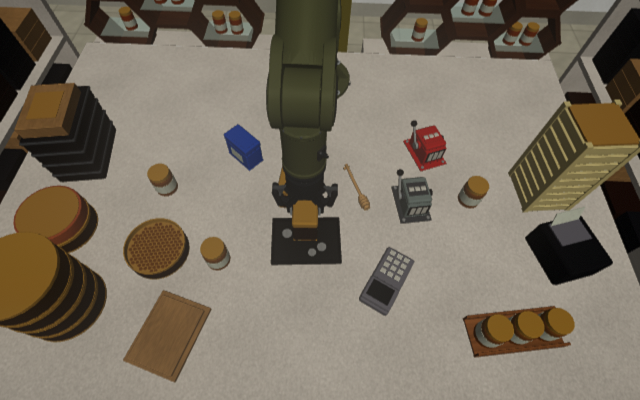

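The heavier tin hangs upright at (306,215) above the tray at (306,240). The grey lever is at rest at (400,173), and the bystanders have not moved.

```bash
python3 -c "
from station import ticket;print(ticket.close_job())"
```

```text
the job is handed in; nothing more can be done
None
```

I handed the job in: the lever was swung to its stop and sprang back, and the heavier tin (about 5.1 N against 2.6 N) is held upright about 10 cm above the tray's middle, with the lighter tin back in its place; the judge's result was not shown.

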